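# Peel the top tray off a clinging stack and hold it out

## Task

The orange tray is clinging to the nested stack of grey trays: take it by its white index tab and peel it off by raising that corner first, with the opposite corner still sitting in the stack. Then lift it away and hold it up, right way up and roughly level, with its middle over the green blotter and at least 15 cm above the desk; finish still holding it there, do not put it down. Leave the grey trays standing in place and do not disturb the other things on the desk.

Things in the scene. Friction and masses are not known exactly. Their poses are not given: they have to be found in the camera images.
- tray_center (a point): middle of the orange top tray, 11 mm above its underside. Rigid tray, about 120 g: tub 160 x 110 mm, 22 mm high, flat rim round the top 190 x 140 mm over all. x along the 190 mm side, y along the 140 mm side, z up out of it. Nested 14 mm deep in the grey tray below, held by sprung friction of the walls (10 to 17 N in all; less when one corner is raised first); free once 15 mm up
- tray_tab (a point): centre of the white upright tab on a rim corner of the orange tray: x +81, y +57.5, z +28 mm from tray_center. A plate 10 mm thick, 26 mm long, 34 mm tall above the rim (17 mm above and below this point); its length lies along the tray's diagonal (0.618 rad from tray x), so pinch it across the diagonal. Axes as the tray's
- tray_far (a point): top of the rim at the corner opposite the tab: x -95, y -70, z +11 mm from tray_center. As it is peeled the tray tips about its tub's bottom corner on this side (x -80, y -55, z -11 mm from tray_center). Axes as the tray's
- stack: the rest of the stack: five grey metal trays nested as one loose 2.4 kg piece on the desk, 190 x 140 mm, topmost rim 54 mm above the desk; the orange tray's underside rests inside it, 40 mm above the desk. Origin at the centre of its underside, x along the 190 mm side, z up
- blotter: flat green desk blotter, 240 mm (x) x 200 mm (y) x 3 mm, fixed to the desk; origin at the centre of its underside
- stamp_white: bystander: office stamp with white knob, 42 x 58 mm, 100 mm tall, origin under its centre
- stamp_blue: bystander: the same stamp with a dark blue knob, 100 mm tall, origin under its centre
- glue: bystander: small red bottle, 38 mm across, 105 mm tall, origin under its centre
- pen_cup: bystander: black square pen cup 70 x 70 x 85 mm with pens up to 155 mm, origin under its centre
- ink_pad: bystander: flat dark ink pad 75 x 115 x 17 mm, origin under its centre
- stapler: bystander: red stapler 34 x 140 mm, about 55 mm tall, origin under its centre
There are look-alikes about, which are no part of the job. Leave any turquoise look-alike of the part that bears tray_center alone.

How it is judged:
By the outcome, as a careful person would: the job done as asked, in the order asked, and still so for the second after the job is handed in, while the arm keeps its last pose, push and grip.
It also fails if it takes over 42 s, if anything falls off the work surface, if the arm or the gripper's body presses on something with over 40 N, if the wrist force passes 120 N, or if a joint passes its speed limit or range.

## Robot

A 7-joint arm with a two-finger parallel gripper is mounted at the origin on the work surface. World frame = base frame: x ahead of the robot, y to its left, z up, the work surface at z = 0. Lengths are in mm, angles in rad, forces in N, time in s.
With the tool pointing down it reaches from about 400 to 850 mm from the base axis. Payload 10.4 kg.
Tool frame: the origin (TCP) lies midway between the tips of the shut fingers; the grasp point (between the pads) lies 19 mm behind it; z points along the fingers, y is the direction in which the jaws open and shut (so a half turn about z gives the same grasp; the last joint's range is limited). The gripper opens to 85 mm and grips with 20 to 120 N. Pads are 22 mm wide; open, the fingers measure 114 mm over their backs; the gripper's body (76 mm by 85 mm) begins 54 mm behind the grasp point. The pads swing forward as they close: fully open they stand 13 mm farther back than shut.
Start: joints at [-1.217, 0.332, -0.065, 1.46, 0.022, 1.35, -0.088], TCP at [229.955, 581.181, 231.338] pointing down, gripper open.
Joint ranges: [-2.6, 2.6], [-0.5, 2.12], [-1.47, 1.34], [0.16, 2.42], [-1.27, 4.41], [0.06, 2.06], [-2.6, 2.6]. Speed limits (rad/s): [2.22, 2.22, 2.79, 2.79, 3.14, 3.14, 3.14].

## Interface

Orientations are given as a unit quaternion [w, x, y, z].
In Python, from plant import sense, viewer, job_done gives the robot as it stands.
- The arm moves only by the tool drive_tool, never from a script. Its arguments are lists of equal length, an entry for each row: "travel": the shift along the tool's x, y, z in mm, a list of three; "rotation": the turn, a rotation vector about the tool's x, y, z in rad, a list of three; "gripper": the closure, from 0 (fully open) to 1 (shut). In form: {"travel": [[tx, ty, tz], ...], "rotation": [[ax, ay, az], ...], "gripper": [gripper, ...]}. A call has 1 to 5 rows; each row is the pose to reach, as a shift and turn from the pose commanded when the call began, along the tool's axes at that moment; what a row does not reach only later rows make up. A row lasts 1/10 s, in which the tool goes at most 50 mm and 8.59 degrees, less where a joint would pass 70% of its speed; a pose out of reach is approached as far as the arm can. A call with a gripper value outside its range is refused whole. The fingers move at their own pace and stop on an object; "squeeze" is the grip in N (left out, the last holds). Time passes only in rows, so rows that repeat a pose let the fingers close. It gives the time, the measured TCP pose, the force and the opening at its end, in the units of the state.
- sense(): the state, without advancing time (a new reading comes with each control period).
- viewer.read_camera(name): name is "side" or "top"; returns a dict with "img" (420x560x3 uint8, red, green, blue), "z_map" (420x560 float32, mm along the optical axis (not along the pixel's ray), 0 where there is no reading), "fx", "fy", "cx", "cy" (pixels), "origin" and "rotation" of the camera in the world. Camera axes: x right, y down, z forward; pixel columns grow to the right and rows downward; lengths in mm; the calibration is good to about 2 mm. A picture is of the moment at which its call begins.
- job_done(): hands the job in, once; it reports no verdict.
The state is a dict: "clock": time; "joint_pos": joint angles; "dq": joint speeds; "effort": joint torques, N m; "tcp_pos": TCP position; "tool_rot": TCP orientation; "contact_force": force on the tool from outside, world axes, zero at the start; "moment": the same for the moment, N m; "gripper_width": finger opening in mm.
Only numpy, scipy, OpenCV 4.12 (cv2) and the standard library are available. Lean on these libraries where they do the work, as an engineer would, in place of code of your own. Each camera call takes 0.05 s, during which the arm holds its last target.

## Working session

There is one attempt and no reset: what is moved stays moved. The work goes in short steps, Python scripts to look and compute and a tool call to move; the robot and the scene stay as the last step left them, time stands still between calls to the robot, and variables do not carry over. Pictures are saved under pics/ and viewed, and the job is handed in when it is done.

Besides the shell and the picture viewer there is one more tool, called as a command line: name --argument value ..., lists and objects as JSON in quotes. drive_tool: Moves the arm, as the interface text tells. Its arguments: {"type":"object","properties":{"travel":{"type":"array","items":{"type":"array","items":{"type":"number"}}},"rotation":{"type":"array","items":{"type":"array","items":{"type":"number"}}},"gripper":{"type":"array","items":{"type":"number"}},"squeeze":{"type":"number"}},"required":["travel","rotation","gripper"]}

```bash
ls; mkdir -p pics; python3 - <<'E'
from plant import sense, viewer
import cv2, numpy as np, pickle
print(sense())
for n in ("side","top"):
    d=viewer.read_camera(n); pickle.dump(d,open(n+".pkl","wb"))
    cv2.imwrite(f"pics/{n}0.png",d["img"][:,:,::-1]); print(n,d["fx"],d["fy"],d["cx"],d["cy"],d["origin"],d["rotation"])
E
```

```text
pics
{'clock': 0.0, 'joint_pos': array([-1.21663249,  0.33285398, -0.06473557,  1.46096986,  0.02159696,
        1.34995496, -0.08851538]), 'dq': array([ 0.00051278, -0.00060833,  0.00041201,  0.00159006,  0.00083356,
        0.00063639,  0.00246189]), 'effort': array([ 5.58630218e-04, -6.25468254e+01,  4.95485903e-02, -3.91579807e+01,
        1.62644841e-02,  1.02538057e-02,  2.32587939e-05]), 'tcp_pos': array([229.78230359, 580.78852645, 230.51359701]), 'tool_rot': array([-1.10671090e-04,  1.87250400e-01,  9.82311932e-01, -7.36963122e-04]), 'contact_force': array([ 0.53763573,  0.46520173, -0.36957318]), 'moment': array([-0.04900927, -0.05147454,  0.02303611]), 'gripper_width': 85.46975004429014}
side 391.985157303411 391.985157303411 273.0838974009376 211.73733050414114 [-102.41969953 -664.13333339  688.14982565] [-0.43826123  0.81905158 -0.32635016  0.17486332]
top 408.7717084307987 408.7717084307987 280.0005177942589 203.0200553872821 [ 316.10861034    2.65339122 1096.88913128] [ 0.06955876 -0.66354741  0.74090094 -0.0770208 ]
```

View pics/side0.png

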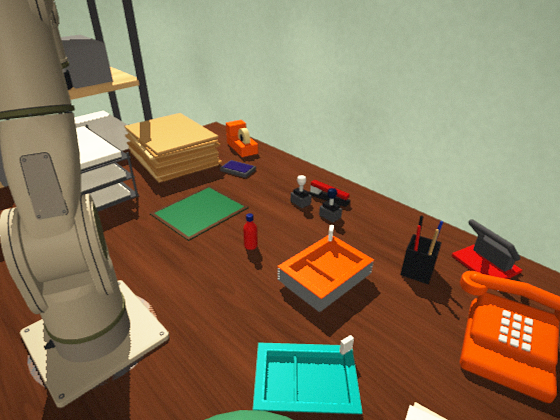

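View pics/top0.png

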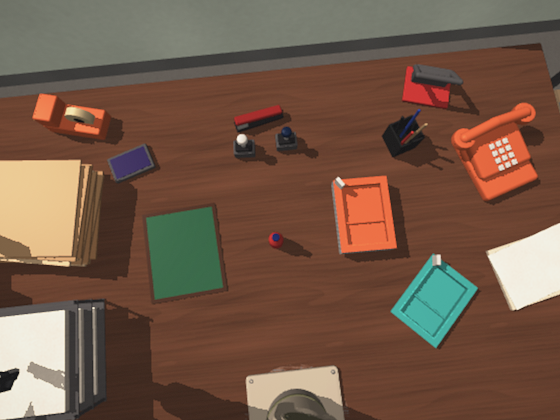

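```bash
cat > h.py <<'E'
import cv2, numpy as np, pickle
from scipy.spatial.transform import Rotation as R
def rot(d): 
    q=np.asarray(d["rotation"]); return R.from_quat(q[[1,2,3,0]]).as_matrix()
def rays(d,px):
    px=np.atleast_2d(np.asarray(px,float)); c=np.c_[(px[:,0]-d["cx"])/d["fx"],(px[:,1]-d["cy"])/d["fy"],np.ones(len(px))]
    return c@rot(d).T
def onplane(d,px,z):
    r=rays(d,px);o=np.asarray(d["origin"]); return o+r*((z-o[2])/r[:,2])[:,None]
def dep(d):
    v,u=np.mgrid[:420,:560]; r=rays(d,np.c_[u.ravel(),v.ravel()]); return (np.asarray(d["origin"])+r*d["z_map"].ravel()[:,None]).reshape(420,560,3)
def tri(d1,p1,d2,p2):
    A=np.zeros((3,3));b=np.zeros(3)
    for d,p in((d1,p1),(d2,p2)):
        r=rays(d,p)[0];r/=np.linalg.norm(r);P=np.eye(3)-np.outer(r,r);A+=P;b+=P@np.asarray(d["origin"])
    return np.linalg.solve(A,b)
E
cat > m.py <<'E'
from h import *
T=pickle.load(open("top.pkl","rb"));S=pickle.load(open("side.pkl","rb"))
for n,d,box in(("top",T,(310,160,420,270)),("side",S,(260,215,390,315))):
    hsv=cv2.cvtColor(d["img"],cv2.COLOR_RGB2HSV)
    m=cv2.inRange(hsv,(2,150,120),(14,255,255)); mm=np.zeros_like(m); x0,y0,x1,y1=box; mm[y0:y1,x0:x1]=m[y0:y1,x0:x1]
    P=dep(d)[mm>0]; print(n,"orange depth z pct",np.percentile(P[:,2],[5,50,95]).round(1))
    c=np.vstack(cv2.findContours(mm,0,2)[0])[:,0]; W=onplane(d,c,62)[:,:2].astype(np.float32)
    r=cv2.minAreaRect(W); print(n,r)
    w=cv2.inRange(hsv,(0,0,150),(180,70,255)); ww=np.zeros_like(w); ww[y0:y1,x0:x1]=w[y0:y1,x0:x1]
    k,l,st,ce=cv2.connectedComponentsWithStats(ww)
    for i in range(1,k):
        if st[i,4]>8:
            Q=dep(d)[l==i]; print(" white",ce[i].round(1),st[i],np.median(Q,0).round(1),Q[:,2].min().round(),Q[:,2].max().round())
    x,y=(340,190) if n=="top" else (330,235)
    cr=d["img"][y-60:y+90,x-70:x+80,::-1]; cv2.imwrite(f"pics/crop_{n}.png",cv2.resize(cr,None,fx=4,fy=4,interpolation=0))
    h=cv2.inRange(hsv,(45,100,40),(75,255,255)); 
    k,l,st,ce=cv2.connectedComponentsWithStats(h); i=1+np.argmax([s[4] if ce[j+1][1]<330 else 0 for j,s in enumerate(st[1:])])
    c=np.vstack(cv2.findContours((l==i).astype(np.uint8),0,2)[0])[:,0]; print(" blotter",cv2.minAreaRect(onplane(d,c,3)[:,:2].astype(np.float32)))
E
python3 m.py
```

```text
top orange depth z pct [40.  45.3 63.3]
top ((484.0, -233.10488891601562), (141.52548217773438, 193.08364868164062), 88.5009765625)
 white [339.6 181.4] [336 177   9  10  47] [ 565.9 -177.1   93.7] -3.0 98.0
 blotter ((442.47882080078125, 249.02926635742188), (215.7051239013672, 175.8506317138672), 3.5580549240112305)
side orange depth z pct [-0.2  4.5 64. ]
side ((513.1158447265625, -227.77597045898438), (364.8995666503906, 366.97039794921875), 46.571510314941406)
 white [330.5 231.9] [328 225   6  16  62] [ 557.9 -181.1   89.5] 1.0 100.0
 blotter ((444.2126770019531, 253.46493530273438), (219.9049072265625, 179.51852416992188), 3.6678617000579834)
```

```bash
python3 -c "
import cv2,numpy as np
a=cv2.imread('pics/crop_top.png');b=cv2.imread('pics/crop_side.png')
cv2.imwrite('pics/crops.png',cv2.resize(np.hstack([a,b]),(800,400)))"
python3 - <<'E'
from h import *
T=pickle.load(open("top.pkl","rb"));S=pickle.load(open("side.pkl","rb"))
d=T;hsv=cv2.cvtColor(d["img"],cv2.COLOR_RGB2HSV)
m=cv2.inRange(hsv,(2,150,120),(14,255,255)); m[:160]=0;m[270:]=0;m[:,:310]=0;m[:,420:]=0
c=np.vstack(cv2.findContours(m,0,2)[0])[:,0];W=onplane(d,c,62)[:,:2]
print("bounds",W.min(0),W.max(0))
# edge fits
for ax,name in((0,'xmin'),(0,'xmax'),(1,'ymin'),(1,'ymax')):
    o=1-ax; lo=name.endswith('min'); e=W[:,ax].min() if lo else W[:,ax].max()
    mid=(W[:,o].min()+W[:,o].max())/2; sel=(abs(W[:,ax]-e)<9)&(abs(W[:,o]-mid)<45 if not lo or True else 1)
    p=np.polyfit(W[sel][:,o]-mid,W[sel][:,ax],1); print(name,sel.sum(),p.round(3),mid.round(1))
print("tab tri", tri(T,(339.6,181.4),S,(330.5,228)), "tab top plane",onplane(T,(339.6,181.4),94))
# depth points in tab
Q=dep(T);print(Q[176:188,334:346,2].round(0).astype(int))
Q=dep(S);print(Q[224:242,326:336,2].round(0).astype(int))
E
```

```text
bounds [ 385.76244283 -306.04662051] [ 581.41234903 -160.61207723]
xmin 6 [2.10000e-02 3.89219e+02] -233.3
xmax 9 [-1.7000e-02  5.7871e+02] -233.3
ymin 10 [-3.30000e-02 -3.02537e+02] 483.6
ymax 9 [-2.90000e-02 -1.63932e+02] 483.6
tab tri [ 564.73572866 -175.37507815   95.77947954] tab top plane [[ 565.59566031 -176.05059264   94.        ]]
[[ 1  0 -3 -3  2  1  0  2 -3 -3  6  1]
 [ 3 -1 -1 -3 -2  0  2  2 -1 -3  1 -1]
 [-1 -4 -3 94 93 94  1 -2 -2  3 -3 -1]
 [-2  0 93 94 95 93 95 -2 -2 -3  2 -3]
 [ 1 -2 91 94 93 94 97 94 61 61 62 62]
 [60 77 84 93 92 94 97 94 98 61 61 60]
 [64 70 82 87 95 95 91 97 97 97 60 60]
 [56 66 73 79 86 98 94 95 95 94 96 60]
 [59 60 67 72 83 88 93 94 94 94 95 94]
 [61 59 60 68 73 82 87 95 92 96 95 63]
 [60 61 57 61 70 74 76 90 93 98 80 59]
 [65 58 61 60 64 69 78 80 91 77 49 48]]
[[  1   0   0   2   2   4   2   2   2   2]
 [  1   3   1   3  98  98  98  98   4   1]
 [  1  -1   1   1  99  99  97  97   2   4]
 [  2   0   0   1  97  98  98  97   1   2]
 [  1   0   4   1  99  96  96  99   5   2]
 [  1   1   2   1  98  97  96  96   1   2]
 [  0   2   3  95 100  96  97  93   3   0]
 [  1   1   0  92  94  94  96  84   1   1]
 [  0   2   2  90  92  93  92  74   2   5]
 [  4   3   2  89  87  89  88  -1   2   0]
 [  2   1   3  85  84  84  84   2   2   1]
 [  3   3  61  79  81  81  82  63   2   1]
 [ 63  62  65  78  77  81  78  65  65   2]
 [ 64  62  63  76  75  74  78  63  64  63]
 [ 63  64  63  73  71  72  72  65  64  63]
 [ 62  64  63  69  69  68  68  62  63  65]
 [ 64  62  63  63  65  67  61  62  64  65]
 [ 64  64  65  62  58  57  58  61  63  65]]
```

View pics/crops.png

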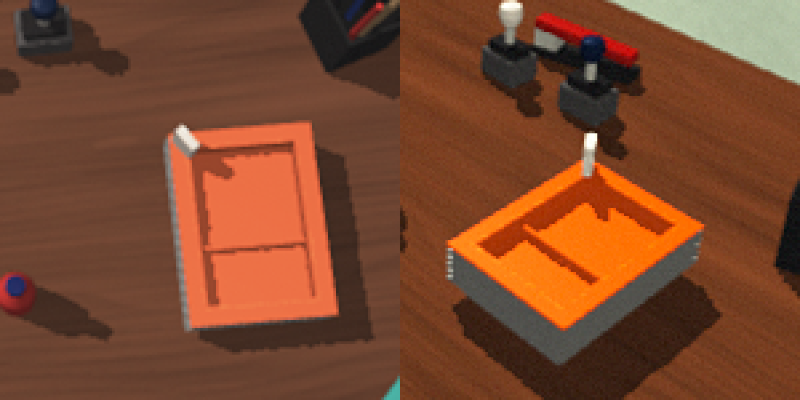

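```bash
cat > g.py <<'E'
import sys
from h import *
from plant import sense
DIAG=float(0.593)
def Rt(th=0,diag=DIAG):
    x=np.array([np.cos(diag),np.sin(diag),0]);z=np.array([0,0,-1.]);return np.c_[x,np.cross(z,x),z]@R.from_rotvec([0,th,0]).as_matrix()
def rel(p,Rw,verbose=1):
    s=sense();q=s["tool_rot"];R0=R.from_quat(np.asarray(q)[[1,2,3,0]]).as_matrix()
    t=R0.T@(np.asarray(p)-s["tcp_pos"]);w=R.from_matrix(R0.T@Rw).as_rotvec()
    if verbose: print("clock",s["clock"],"tcp",s["tcp_pos"].round(1),"F",s["contact_force"].round(1),"w",round(s["gripper_width"],1),"j",s["joint_pos"].round(2))
    return t,w
if __name__=="__main__":
    p=list(map(float,sys.argv[1:4]));th=float(sys.argv[4]) if len(sys.argv)>4 else 0; dg=float(sys.argv[5]) if len(sys.argv)>5 else DIAG
    t,w=rel(p,Rt(th,dg));print("travel",t.round(1),np.linalg.norm(t).round(1),"rot",w.round(3))
E
python3 g.py 565.5 -177 200
```

```text
clock 0.1 tcp [229.8 580.8 230.6] F [ 0.  -0.1 -0. ] w 85.3 j [-1.22  0.33 -0.06  1.46  0.02  1.35 -0.09]
travel [-590.9 -581.2   31.4] 829.4 rot [-1.000e-03  1.000e-03  2.172e+00]
```

drive_tool --travel '[[-27,-26,0],[-54,-52,0],[-81,-78,0],[-108,-104,0],[-135,-130,0]]' --rotation '[[0,0,0.1],[0,0,0.2],[0,0,0.3],[0,0,0.4],[0,0,0.5]]' --gripper '[0,0,0,0,0]'

```text
clock: 0.6
tcp_pos: [308.0, 409.0, 231.0]
tool_rot: [-0.0, 0.426, 0.905, -0.0]
contact_force: [0.9, 0.1, -0.7]
gripper_width: 85.7
```

```bash
python3 g.py 565.5 -177 200
```

```text
clock 0.6 tcp [308. 409. 231.] F [ 0.9  0.1 -0.7] w 85.7 j [-1.08  0.08  0.07  1.76 -0.01  1.3  -0.32]
travel [-615.9 -174.3   31.1] 640.8 rot [-0.     0.     1.668]
```

drive_tool --travel '[[-38,-11,0],[-76,-22,0],[-114,-33,0],[-152,-44,0],[-190,-54,0]]' --rotation '[[0,0,0.1],[0,0,0.2],[0,0,0.3],[0,0,0.4],[0,0,0.5]]' --gripper '[0,0,0,0,0]'

```text
clock: 1.1
tcp_pos: [387.9, 228.4, 231.1]
tool_rot: [-0.0, 0.637, 0.771, -0.0]
contact_force: [-0.1, 0.1, -0.0]
gripper_width: 85.6
```

```bash
python3 g.py 565.5 -177 200
```

```text
clock 1.1 tcp [387.9 228.4 231.1] F [-0.1  0.1 -0. ] w 85.6 j [-0.89 -0.07  0.24  1.91  0.02  1.3  -0.46]
travel [-431.6   97.9   31. ] 443.7 rot [-0.     0.     1.168]
```

drive_tool --travel '[[-39,9,0],[-78,18,0],[-117,27,0],[-156,36,0],[-195,44,0]]' --rotation '[[0,0,0.1],[0,0,0.2],[0,0,0.3],[0,0,0.4],[0,0,0.5]]' --gripper '[0,0,0,0,0]'

```text
clock: 1.6
tcp_pos: [468.7, 45.6, 231.2]
tool_rot: [-0.0, 0.808, 0.589, 0.0]
contact_force: [1.0, 0.3, -0.7]
gripper_width: 85.7
```

```bash
python3 g.py 565.5 -177 200
```

```text
clock 1.6 tcp [468.7  45.6 231.2] F [ 1.   0.3 -0.7] w 85.7 j [-0.67 -0.03  0.47  1.87  0.02  1.3  -0.51]
travel [-182.4  160.1   31.2] 244.7 rot [-0.    -0.     0.668]
```

drive_tool --travel '[[-30,27,5],[-60,53,10],[-91,80,15],[-121,106,20],[-152,133,26]]' --rotation '[[0,0,0.11],[0,0,0.22],[0,0,0.33],[0,0,0.44],[0,0,0.55]]' --gripper '[0,0,0,0.1,0.3]'

```text
clock: 2.1
tcp_pos: [549.9, -139.2, 205.1]
tool_rot: [-0.0, 0.937, 0.348, 0.0]
contact_force: [0.3, 0.4, -0.1]
gripper_width: 64.4
```

```bash
python3 g.py 565.5 -177 170
```

```text
clock 2.1 tcp [ 549.9 -139.2  205.1] F [ 0.3  0.4 -0.1] w 64.4 j [-0.42  0.25  0.69  1.69 -0.17  1.26 -0.55]
travel [-12.9  38.9  35.1] 53.9 rot [-0.    -0.     0.118]
```

drive_tool --travel '[[-6,20,15],[-13,39,35],[-13,39,60],[-13,39,75]]' --rotation '[[0,0,0.06],[0,0,0.118],[0,0,0.118],[0,0,0.118]]' --gripper '[0.4,0.5,0.5,0.5]'

```text
clock: 2.5
tcp_pos: [564.2, -176.1, 128.1]
tool_rot: [-0.0, 0.956, 0.294, -0.001]
contact_force: [-0.4, 1.0, -0.7]
gripper_width: 42.7
```

```bash
python3 g.py 565.5 -177 68; cat > snap.py <<'E'
import sys
from h import *
from plant import viewer
n=sys.argv[1]
o=[]
for c in("top","side"):
    d=viewer.read_camera(c);pickle.dump(d,open(f"{c}{n}.pkl","wb"))
    x,y=map(int,sys.argv[2:4] if c=="top" else sys.argv[4:6]);w=int(sys.argv[6])
    x=np.clip(x,w,559-w);y=np.clip(y,w,419-w)
    o.append(cv2.resize(d["img"][y-w:y+w,x-w:x+w,::-1],(400,400),interpolation=0))
cv2.imwrite(f"pics/snap{n}.png",np.hstack(o))
E
python3 snap.py 1 340 190 330 235 60
```

```text
clock 2.5 tcp [ 564.2 -176.1  128.1] F [-0.4  1.  -0.7] w 42.7 j [-0.33  0.4   0.69  1.71 -0.27  1.14 -0.53]
travel [ 0.7  1.6 60.1] 60.1 rot [-0.002  0.002  0.003]
```

View pics/snap1.png

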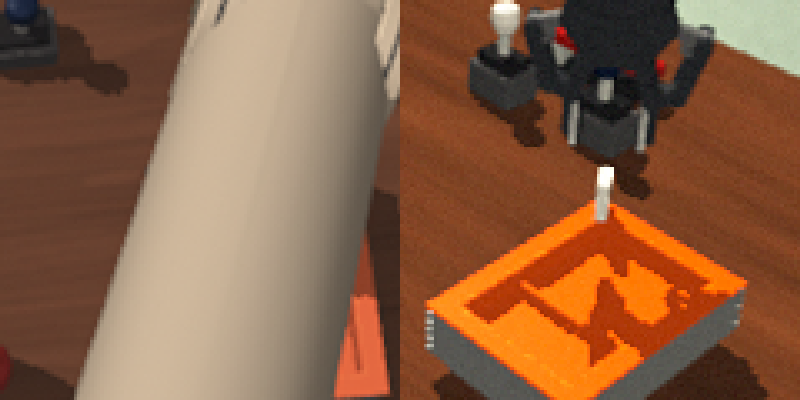

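The side crop (right half, crop pixels) shows the finger tips at 573 and 642. The tab is between them at 604, so the gripper is centred above it. The top view is blocked by the arm.

drive_tool --travel '[[1,1,15],[1,1,30],[1,1,45],[1,1,60],[1,1,60]]' --rotation '[[0,0,0.003],[0,0,0.003],[0,0,0.003],[0,0,0.003],[0,0,0.003]]' --gripper '[0.5,0.5,0.5,0.5,0.5]'

```text
clock: 3.1
tcp_pos: [565.2, -175.5, 67.8]
tool_rot: [-0.001, 0.956, 0.293, -0.002]
contact_force: [-0.0, -0.2, 0.9]
gripper_width: 42.6
```

```bash
python3 g.py 565.5 -177 68; python3 snap.py 2 340 190 330 235 45
```

```text
clock 3.1 tcp [ 565.2 -175.5   67.8] F [-0.  -0.2  0.9] w 42.6 j [-0.3   0.47  0.66  1.76 -0.33  1.03 -0.5 ]
travel [-0.6  1.4 -0.2] 1.5 rot [-0.003  0.003  0.001]
```

View pics/snap2.png

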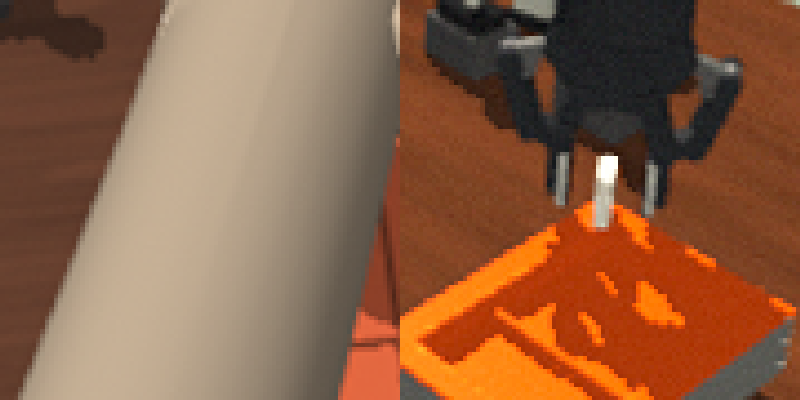

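The tab (crop 604,190) stands between the pads at 562 and 652. I'll close gently first.

drive_tool --travel '[[0,1,0],[0,1,0],[0,1,0],[0,1,0],[0,1,0]]' --rotation '[[-0.003,0.003,0],[-0.003,0.003,0],[-0.003,0.003,0],[-0.003,0.003,0],[-0.003,0.003,0]]' --gripper '[0.6,0.7,0.8,0.85,1]' --squeeze 30

```text
clock: 3.7
tcp_pos: [567.0, -176.4, 70.5]
tool_rot: [0.0, 0.956, 0.293, 0.002]
contact_force: [-3.2, 2.9, 5.4]
gripper_width: 9.4
```

drive_tool --travel '[[0,0,0],[0,0,0],[0,0,0]]' --rotation '[[0,0,0],[0,0,0],[0,0,0]]' --gripper '[1,1,1]' --squeeze 30

```text
clock: 4.0
tcp_pos: [567.1, -176.4, 70.5]
tool_rot: [0.0, 0.956, 0.293, 0.002]
contact_force: [-3.6, 3.6, 6.2]
gripper_width: 9.3
```

```bash
python3 g.py 565.5 -177 68; python3 -c "
from plant import sense;s=sense();print(s['moment'])"
```

```text
clock 4.0 tcp [ 567.1 -176.4   70.5] F [-3.6  3.6  6.2] w 9.3 j [-0.3   0.47  0.66  1.76 -0.33  1.03 -0.5 ]
travel [-1.6 -0.4  2.5] 3.0 rot [ 0.002 -0.003  0.001]
[ 0.80701195  0.8228783  -0.24951449]
```

drive_tool --travel '[[0,0,-1],[0,0,-2],[0,0,-2]]' --rotation '[[0,0,0],[0,0,0],[0,0,0]]' --gripper '[1,1,1]' --squeeze 100

```text
clock: 4.3
tcp_pos: [566.8, -176.5, 71.8]
tool_rot: [0.001, 0.956, 0.293, 0.002]
contact_force: [-1.6, 2.0, -4.9]
gripper_width: 8.5
```

drive_tool --travel '[[-0.5,0,-3],[-1,0,-6],[-1.6,0,-9],[-2.2,0,-11.7],[-2.2,0,-11.7]]' --rotation '[[0,0.015,0],[0,0.03,0],[0,0.045,0],[0,0.06,0],[0,0.06,0]]' --gripper '[1,1,1,1,1]'

```text
clock: 4.8
tcp_pos: [565.1, -177.9, 84.6]
tool_rot: [-0.009, 0.956, 0.292, 0.031]
contact_force: [-1.5, 6.3, -3.9]
gripper_width: 8.1
```

```bash
python3 g.py 565.5 -177 68; python3 -c "
from plant import sense;s=sense();print(s['moment'])";  python3 snap.py 3 340 190 330 245 60
```

```text
clock 4.8 tcp [ 565.1 -177.9   84.6] F [-1.5  6.3 -3.9] w 8.1 j [-0.28  0.41  0.66  1.78 -0.36  1.01 -0.46]
travel [-0.2 -0.5 16.6] 16.6 rot [ 0.002 -0.065  0.   ]
[ 1.76017259  0.17828671 -0.21154917]
```

View pics/snap3.png

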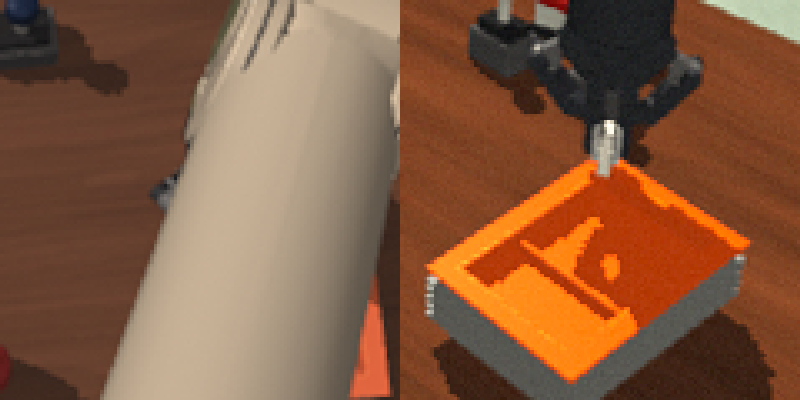

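drive_tool --travel '[[-0.7,0,-4],[-1.5,0,-8],[-2.2,0,-11.7],[-3,0,-15.6],[-4,0,-19.5]]' --rotation '[[0,0.02,0],[0,0.04,0],[0,0.06,0],[0,0.08,0],[0,0.1,0]]' --gripper '[1,1,1,1,1]'

```text
clock: 5.4
tcp_pos: [561.4, -180.6, 104.1]
tool_rot: [-0.023, 0.953, 0.291, 0.08]
contact_force: [0.5, 5.7, -2.2]
gripper_width: 8.2
```

```bash
python3 g.py 565.5 -177 68; python3 -c "
from plant import sense;s=sense();print(s['moment'])";  python3 snap.py 4 340 190 330 245 60
cat > plane.py <<'E'
import sys
from h import *
S=pickle.load(open(f"side{sys.argv[1]}.pkl","rb"));P=dep(S)
hsv=cv2.cvtColor(S["img"],cv2.COLOR_RGB2HSV);m=cv2.inRange(hsv,(5,200,200),(16,255,255))
m[:,400:]=0;m[:150]=0;m[330:]=0
k,l,st,ce=cv2.connectedComponentsWithStats(m);i=1+np.argmax(st[1:,4]);q=P[l==i]
# rim = upper plane: RANSAC
rng=np.random.default_rng(0);b=None;bn=0
for _ in range(2000):
    a=q[rng.choice(len(q),3,False)];n=np.cross(a[1]-a[0],a[2]-a[0]);L=np.linalg.norm(n)
    if L<2000: continue
    n/=L;n*=np.sign(n[2]);
    if n[2]<.7: continue
    s=abs((q-a[0])@n)<2;s2=((q-a[0])@n>4).sum()
    c=s.sum()-3*s2
    if c>bn:bn,b=c,s
r=q[b];c=r.mean(0);n=np.linalg.svd(r-c)[2][2];n*=np.sign(n[2])
print("plane n",b.sum(),len(q),n.round(3),"tilt deg",np.degrees(np.arccos(n[2])).round(1),"dir",np.degrees(np.arctan2(n[1],n[0])).round(),"c",c.round(1))
for name,u in(("far",(484-95+1.7-3.4,-233-70+2.4)),("tab",(565.5,-177))):
    print(name,"rim z",(c[2]-(n[0]*(u[0]-c[0])+n[1]*(u[1]-c[1]))/n[2]).round(1))
print("bounds x",r[:,0].min(),r[:,0].max(),"y",r[:,1].min(),r[:,1].max(),"z",np.percentile(r[:,2],[1,99]))
E
python3 plane.py 3;python3 plane.py 4; cp side.pkl side0.pkl; python3 plane.py 0
```

```text
clock 5.4 tcp [ 561.4 -180.6  104.1] F [ 0.5  5.7 -2.2] w 8.2 j [-0.24  0.34  0.65  1.83 -0.41  0.98 -0.38]
travel [-0.6 -0.8 36.5] 36.5 rot [ 0.003 -0.166  0.001]
[ 1.51190896 -0.20954598 -0.53440853]
plane n 720 1484 [-0.06  -0.042  0.997] tilt deg 4.2 dir -145.0 c [ 433.1 -223.7   67.3]
far rim z 61.3
tab rim z 77.2
bounds x 386.66350701241277 562.5518351970311 y -302.14116904182447 -159.82701204758695 z [61.03549463 77.24558811]
plane n 779 1396 [-0.147 -0.095  0.985] tilt deg 10.1 dir -147.0 c [ 432.3 -222.5   73.6]
far rim z 59.3
tab rim z 97.9
bounds x 384.5067252665179 555.3182960507204 y -302.2946722720601 -160.78622701437894 z [59.65170052 96.12627   ]
plane n 1175 2425 [-0.001 -0.001  1.   ] tilt deg 0.1 dir -147.0 c [ 473.2 -237.5   63.1]
far rim z 63.0
tab rim z 63.3
bounds x 387.25554907460725 581.2916095576991 y -303.6470047544381 -159.01973845914847 z [61.18732956 65.03592872]
```

View pics/snap4.png

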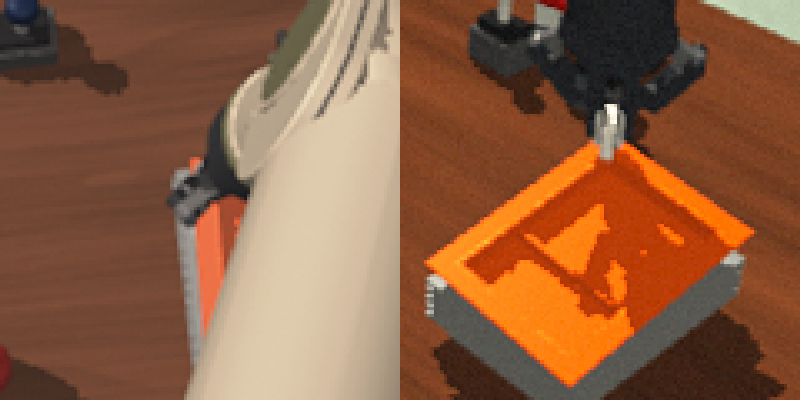

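drive_tool --travel '[[0.7,-0.5,-4],[1.3,-1,-8],[2.3,-1,-14],[3.3,-1,-20],[5,-1,-30]]' --rotation '[[0,0,0],[0,0,0],[0,0,0],[0,0,0],[0,0,0]]' --gripper '[1,1,1,1,1]'

```text
clock: 6.0
tcp_pos: [560.2, -180.8, 134.2]
tool_rot: [-0.022, 0.953, 0.291, 0.078]
contact_force: [0.8, 0.7, -1.6]
gripper_width: 8.2
```

```bash
python3 g.py 565.5 -177 68; python3 -c "
from plant import sense;s=sense();print(s['moment'])";  python3 snap.py 5 340 190 330 245 60
python3 plane.py 5
```

```text
clock 6.0 tcp [ 560.2 -180.8  134.2] F [ 0.8  0.7 -1.6] w 8.2 j [-0.26  0.3   0.67  1.8  -0.37  1.03 -0.42]
travel [-4.3 -0.4 66.3] 66.5 rot [ 0.004 -0.162  0.001]
[0.01461517 0.12669498 0.03444454]
plane n 793 1371 [-0.139 -0.089  0.986] tilt deg 9.5 dir -147.0 c [ 431.4 -224.3  106.6]
far rim z 93.5
tab rim z 129.8
bounds x 384.67621343683976 558.0944044160544 y -304.10526279740213 -163.07057398994004 z [ 93.34133602 127.82671047]
```

View pics/snap5.png

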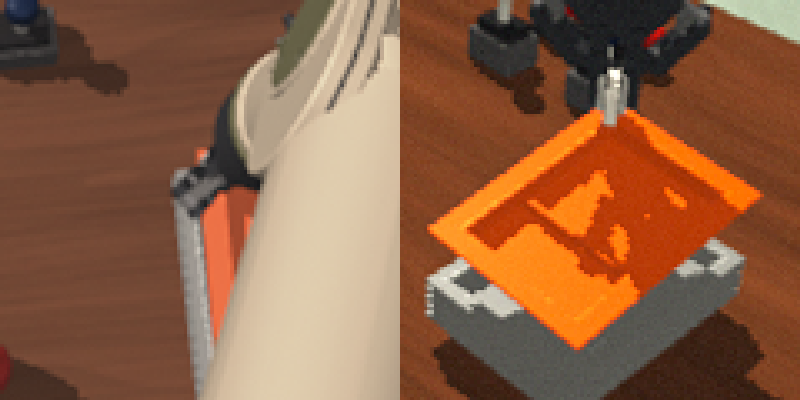

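drive_tool --travel '[[4,0,-24],[8,0,-48],[12,0,-72],[16,0,-96],[20,0,-119]]' --rotation '[[0,0,0],[0,-0.03,0],[0,-0.07,0],[0,-0.12,0],[0,-0.16,0]]' --gripper '[1,1,1,1,1]'

```text
clock: 6.6
tcp_pos: [560.6, -179.5, 255.6]
tool_rot: [0.002, 0.956, 0.293, 0.001]
contact_force: [0.8, -0.1, -1.4]
gripper_width: 8.3
```

```bash
python3 snap.py 6 340 190 330 220 100
python3 plane.py 6;python3 g.py 524 306 255
```

```text
plane n 844 1358 [-0.005  0.004  1.   ] tilt deg 0.4 dir 143.0 c [ 429.3 -226.1  251.1]
far rim z 251.2
tab rim z 251.7
bounds x 383.5056816550316 560.5983057246896 y -304.78601865169475 -163.31173420650413 z [249.15916814 252.85497094]
clock 6.7 tcp [ 562.6 -179.   257.1] F [ 1.1 -0.6 -1.1] w 7.9 j [-0.35  0.27  0.71  1.56 -0.18  1.37 -0.6 ]
travel [ 240.3 -423.1    0.7] 486.5 rot [ 0.006 -0.005  0.003]
```

View pics/snap6.png

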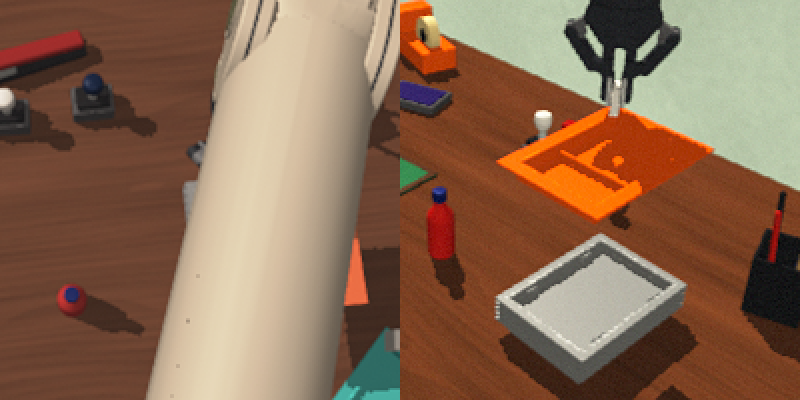

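drive_tool --travel '[[5,-9,0],[16,-28,0],[31,-54,0],[46,-81,0],[61,-107,0]]' --rotation '[[0,0,0],[0,0,0],[0,0,0],[0,0,0],[0,0,0]]' --gripper '[1,1,1,1,1]'

```text
clock: 7.2
tcp_pos: [550.1, -55.1, 252.9]
tool_rot: [0.0, 0.956, 0.292, 0.001]
contact_force: [1.1, 0.2, -0.0]
gripper_width: 8.0
```

drive_tool --travel '[[15,-26,0],[30,-52,0],[45,-79,0],[60,-105,0],[75,-132,0]]' --rotation '[[0,0,0],[0,0,0],[0,0,0],[0,0,0],[0,0,0]]' --gripper '[1,1,1,1,1]'

```text
clock: 7.7
tcp_pos: [538.3, 96.0, 252.8]
tool_rot: [0.001, 0.956, 0.292, 0.001]
contact_force: [1.3, 0.2, -0.6]
gripper_width: 7.6
```

```bash
python3 g.py 525 306 255
```

```text
clock 7.7 tcp [538.3  96.  252.8] F [ 1.3  0.2 -0.6] w 7.6 j [-0.73  0.15  0.53  1.67 -0.07  1.35 -1.17]
travel [ 106.4 -181.6   -2.3] 210.5 rot [ 0.002 -0.002  0.001]
```

drive_tool --travel '[[15,-26,0],[30,-52,0],[45,-78,0],[60,-104,0],[75,-130,-2]]' --rotation '[[0,0,0],[0,0,0],[0,0,0],[0,0,0],[0,0,0]]' --gripper '[1,1,1,1,1]'

```text
clock: 8.2
tcp_pos: [527.6, 245.4, 254.4]
tool_rot: [0.001, 0.956, 0.292, 0.001]
contact_force: [0.9, 0.1, -1.1]
gripper_width: 8.1
```

drive_tool --travel '[[13,-22,0],[23,-39,0],[29,-48,0],[31,-52,0],[31,-52,0]]' --rotation '[[0,0,0],[0,0,0],[0,0,0],[0,0,0],[0,0,0]]' --gripper '[1,1,1,1,1]'

```text
clock: 8.7
tcp_pos: [525.6, 304.4, 255.5]
tool_rot: [0.001, 0.956, 0.292, 0.002]
contact_force: [-0.6, -0.5, -0.8]
gripper_width: 8.3
```

```bash
python3 g.py 525 306 255; python3 - <<'E'
from h import *
from plant import viewer
o=[]
for c in("top","side"):
    d=viewer.read_camera(c);pickle.dump(d,open(f"{c}7.pkl","wb"));cv2.imwrite(f"pics/{c}7.png",d["img"][:,:,::-1])
E
python3 plane.py 7
```

```text
clock 8.7 tcp [525.6 304.4 255.5] F [-0.6 -0.5 -0.8] w 8.3 j [-0.93  0.29  0.41  1.5  -0.11  1.38 -1.49]
travel [ 0.4 -1.7  0.5] 1.8 rot [ 0.003 -0.003  0.   ]
plane n 40 109 [0.255 0.324 0.911] tilt deg 24.4 dir 52.0 c [363.  182.6 255.9]
far rim z 421.1
tab rim z 327.1
bounds x -102.41969953353545 399.3833761152204 y -664.1333333923003 253.83254520057778 z [229.30671463 517.21582839]
```

View pics/side7.png

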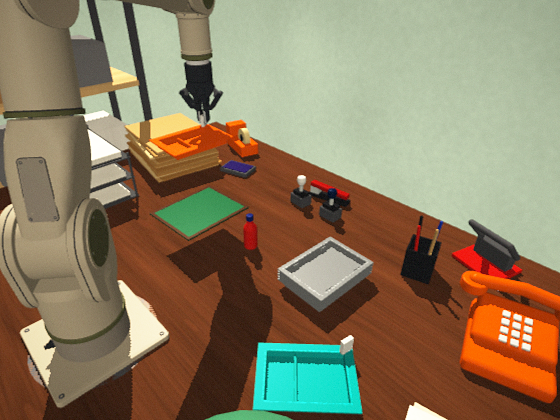

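View pics/top7.png

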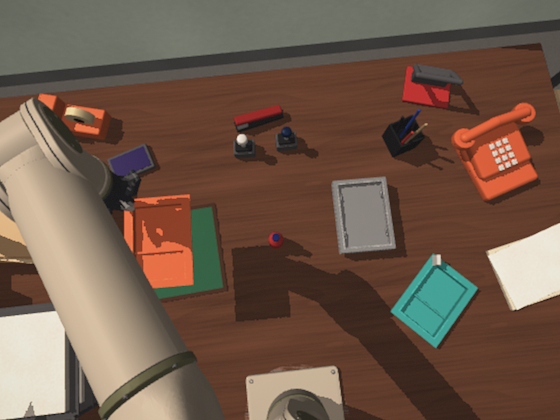

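```bash
python3 - <<'E'
from h import *
d=pickle.load(open("top7.pkl","rb"));P=dep(d)
sel=np.zeros((420,560),bool);sel[190:295,120:200]=1
hsv=cv2.cvtColor(d["img"],cv2.COLOR_RGB2HSV);m=(cv2.inRange(hsv,(2,130,90),(14,255,255))>0)&sel
q=P[m];print(np.percentile(q[:,2],[2,25,50,75,98]).round(1))
r=q[(q[:,2]>244)&(q[:,2]<258)]
A=np.c_[r[:,:2]-r[:,:2].mean(0),np.ones(len(r))];print("plane",np.linalg.lstsq(A,r[:,2],rcond=None)[0].round(4),len(r))
print("bounds",np.percentile(r,[.5,99.5],axis=0).round(1))
print(cv2.minAreaRect(r[:,:2].astype(np.float32)))
# stack and blotter checks
for n in("top","top7"):
    e=pickle.load(open(n+".pkl","rb"));Q=dep(e);a=Q[165:262,320:405].reshape(-1,3);a=a[(a[:,2]>48)&(a[:,2]<68)];print(n,cv2.minAreaRect(a[:,:2].astype(np.float32)))
e=pickle.load(open("side.pkl","rb"));
E
```

```text
[ -3.1 226.6 228.5 244.4 248.2]
plane [ 1.400000e-03 -2.300000e-03  2.459189e+02] 1502
bounds [[346.6 174.5 244. ]
 [535.6 313.  249.3]]
((441.6287841796875, 245.33676147460938), (139.06948852539062, 189.80145263671875), 88.37106323242188)
top ((482.426513671875, -233.560302734375), (141.29739379882812, 190.8227081298828), 88.65983581542969)
top7 ((482.51837158203125, -233.6393585205078), (140.92953491210938, 190.7465057373047), 88.4506607055664)
```

drive_tool --travel '[[1,-2,0],[3,-4,0],[3,-4,0],[3,-4,0],[3,-4,0]]' --rotation '[[0,0,0],[0,0,0],[0,0,0],[0,0,0],[0,0,0]]' --gripper '[1,1,1,1,1]'

```text
clock: 9.3
tcp_pos: [525.8, 309.7, 255.7]
tool_rot: [0.001, 0.956, 0.292, 0.002]
contact_force: [0.1, -1.1, -0.3]
gripper_width: 8.2
```

drive_tool --travel '[[0,0,0],[0,0,0],[0,0,0],[0,0,0],[0,0,0]]' --rotation '[[0,0,0],[0,0,0],[0,0,0],[0,0,0],[0,0,0]]' --gripper '[1,1,1,1,1]'

```text
clock: 9.8
tcp_pos: [525.8, 309.8, 255.8]
tool_rot: [0.001, 0.956, 0.293, 0.002]
contact_force: [0.6, -0.1, -0.4]
gripper_width: 8.0
```

```bash
python3 - <<'E'
from h import *
from plant import viewer,sense,job_done
d=viewer.read_camera("top");P=dep(d);cv2.imwrite("pics/fin.png",d["img"][:,:,::-1])
r=P[190:295,110:200].reshape(-1,3);r=r[(r[:,2]>241)&(r[:,2]<252)&(r[:,0]<545)&(r[:,1]<325)]
print(cv2.minAreaRect(r[:,:2].astype(np.float32)),r[:,2].mean());print(sense()["gripper_width"],sense()["contact_force"],sense()["dq"].round(3),sense()["clock"])
job_done()
E
```

```text
((441.7510070800781, 250.88082885742188), (140.45700073242188, 190.45919799804688), 88.60832214355469) 245.64816654334163
8.150081998520749 [-0.22180896 -0.88698767 -1.29273438] [ 0.001  0.     0.001  0.    -0.    -0.     0.   ] 9.85
the job is handed in; nothing more can be done
```

The orange tray is off the stack and being held level over the green blotter; I handed the job in at 9.85 s. I pinched it by its white tab at up to 100 N and tipped that corner up about 10° first. The far corner was still seated in the stack then. After that I lifted it free, levelled it and carried it across.

**Tray position:** The last check put its middle at (442, 251) mm, against about (443, 251) mm for the blotter. Its rim is about 246 mm up, so its underside is about 224 mm above the desk. The tilt, measured just before a final 5 mm shift, was under 0.5°, and the grip was steady.

**Other things:** The grey stack had moved only about 0.1 mm, which is within measurement noise. The turquoise tray and the other items looked unmoved in both views, but I did not measure them.

**Checks that disagreed:**
- The finger opening reads about 8 mm on a 10 mm tab. The tray did not slip in any picture.
- The side camera's rim fit was useless in the final pose because the tray overlaps similar colours there, so the final numbers come from the top camera.
- The finger tips pressed on the rim with about 6 N while closing, well below the 40 N limit.

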